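Index a carved stone and gauge the depth of its slot

TASK

Check the slot in the stone on the geared turntable. Wind the crank until the line on the turntable's rim meets the fixed pointer, and then swing the clamp lever fully over, anticlockwise seen from above. Then take up the narrow-bladed gauge, slide its blade along the stone's ledge into the slot until the line across the blade is level with the stone's face, and leave it lying flat there, disturbing none of the other tools.

Things in the scene. Friction and masses are not known exactly. Their poses are not given: they have to be found in the camera images.
- turntable (a joint): Steel turntable (radius 130 mm, vertical axis) carrying the limestone. Angle in rad, anticlockwise from above positive; 0 when the dark line on its rim meets the fixed pointer (on the side of the stand away from the robot, opposite the crank). It starts at about +0.25 to +0.47. It moves only by its crank, 30 crank turns to one turn, both in the same sense; it stays where it is left.
- crank (a joint): Crank angle in rad, anticlockwise from above positive; always 30 times the turntable angle, so it starts 1.2 to 2.2 turns from 0 and must be wound clockwise to reach 0. Vertical axis, stiff enough to stay put (about 1.5 N at the grip).
- crank_axis (a point): Point on the crank's vertical axis, on the grey gearbox at the robot's side of the stand, at height 128 mm. The grip circles round it with 35 mm radius.
- crank_knob (a point): Centre of the upright black crank grip, 20 mm diameter, 50 mm tall (heights 103 to 153 mm), which spins freely on the crank arm. The highest part of the stone, 138 mm, is 135 mm or more from the crank axis; the block's flat top, 120 mm, may come within 75 mm of it.
- clamp (a joint): Clamp lever angle in rad, anticlockwise from above positive, vertical axis; starts at 0 to 0.15, fully over at 1.05. Friction holds it (about 2 N at its knob).
- clamp_knob (a point): Middle (height 70 mm) of the upper part of the upright black clamp knob, a post 16 mm in diameter, heights 44 to 90 mm clear above the lever, at the lever's end.
- clamp_pivot (a point): Point on the clamp's vertical pivot axis at height 70 mm, at the near right corner of the stand; the knob circles round it with 75 mm radius. Nothing else within 70 mm of the knob's path is higher than 48 mm.
- slot_mouth (a point): Middle of the lower edge of the slot's mouth in the stone, on the ledge (height 75 mm); it turns with the turntable. z up, y horizontal into the slot, x along the stone's face. The slot is 34 mm wide, 9 mm high and 65 mm deep; its floor runs on level outwards as the ledge, 160 mm wide and 95 mm long in front of the face. The block above the slot is 120 mm wide and rises to 45 mm above the ledge.
- gauge: The narrow-bladed gauge: a flat steel blade 26 x 140 x 4 mm with an upright wooden grip on its rear part. Origin at the centre of the blade's underside; y along the blade to its tip, z up. 0.13 kg. Starts flat on the table with the tip away from the robot.
- gauge_grip (a point): Centre of that gauge's grip, 27 mm above the underside: a block 18 mm wide (x), 50 mm long (y), from 4 to 50 mm above the underside; 45 mm behind the blade's centre.
- gauge_tip (a point): Middle of that blade's front end, 2 mm above its underside.
- gauge_mark (a point): Middle of the dark line across that blade, 40 mm behind the tip, 2 mm above the underside.
- wide_grip (a point): Grip of the other gauge, alike but with a blade 48 mm wide, which does not fit the slot; the two may lie either way round. Leave alone.
- chisel: Steel chisel, 215 mm, lying on the table. Leave alone.
- chisel2: Another chisel with a rubber sleeve. Leave alone.
Mind the look-alikes: they are no part of the job. Leave any blue look-alike of the gauge alone.

How it is judged (in metres and radians):
On the way, in this order (a step that is already met when the one before it is completed fails the run):
1. the turntable's line is wound to the pointer (value of joint turntable between -0.035 and 0.035 rad), for 0.3 s.
2. then the clamp lever is swung over (all of step 1 and value of joint clamp above 0.85 rad), for 0.2 s.
3. then the narrow gauge is taken up (all of step 2 and height (world z) of gauge_grip above 0.07 m), for 0.1 s.
4. its blade is slid into the slot up to its line (all of step 2 and y of gauge_mark in the frame of slot_mouth between -0.004 and 0.004 m and x of gauge_tip in the frame of slot_mouth between -0.008 and 0.008 m and x of gauge_mark in the frame of slot_mouth between -0.008 and 0.008 m and z of gauge_tip in the frame of slot_mouth between 0 and 0.007 m), for 0.2 s.
At the end, for the whole second after the job is handed in: The turntable is within 0.035 rad of its mark, the clamp lever past 0.85 rad; the gauge is at rest, flat on the ledge, its blade in the slot with its line within 4 mm of the stone's face (all of step 4 and z of gauge_mark in the frame of slot_mouth below 0.004 m and linear speed of gauge below 0.02 m/s and angle between gauge_grip's own z axis and vertical below 0.06 rad); the robot touches nothing.
It fails at once if the other gauge or a chisel is moved by more than 30 mm (distance of any of wide_grip, chisel, chisel2 from where it was at the start of the episode above 0.03 m).
It also fails if it takes over 67 s, if anything falls off the work surface, if the arm or the gripper's body presses on something with over 40 N, if the wrist force passes 120 N, or if a joint passes its speed limit or range.

ROBOT

A 6-joint arm with a two-finger parallel gripper is mounted at the origin on the work surface. World frame = base frame: x ahead of the robot, y to its left, z up, the work surface at z = 0. Lengths are in mm, angles in rad, forces in N, time in s.
With the tool pointing down it reaches from about 425 to 950 mm from the base axis. Payload 14.7 kg.
Tool frame: the origin (TCP) lies midway between the tips of the shut fingers; the grasp point (between the pads) lies 19 mm behind it; z points along the fingers, y is the line along which they close (so a half turn about z gives the same grasp; the last joint's range is limited). The gripper opens to 85 mm and grips with 20 to 120 N. Pads are 22 mm wide; open, the fingers measure 114 mm over their backs; the gripper's body (76 mm by 85 mm) begins 54 mm behind the grasp point. The pads swing forward as they close: fully open they stand 13 mm farther back than shut.
Start: joints at [-0.047, 0.48, 1.596, -0, 1.065, -0.047], TCP at [649.994, 0.021, 231.297] pointing down, gripper open.
Joint ranges: [-2.75, 2.75], [-0.82, 2.05], [0.23, 2.67], [-1.56, 4.7], [0.09, 2.69], [-2.92, 2.92]. Speed limits (rad/s): [1.89, 1.89, 2.39, 3.01, 3.01, 3.01].

INTERFACE

Orientations are given as a unit quaternion [w, x, y, z].
In Python, from station import bot gives the robot as it stands.
- The arm moves only by the shell command python3 -m handwheel 'ROWS' [FORCE]. ROWS is JSON, a list of rows, each a list of 7 numbers: the shift along the tool's x, y, z in m, then the turn, a rotation vector about the tool's x, y, z in degrees, then the opening, from 0 (shut) to 1 (fully open). In form: [[dx, dy, dz, rx, ry, rz, claw], ...]. A call has 1 to 10 rows; each row shifts and turns the commanded pose from where the row before left it, along the tool's axes as they then stand; what a row does not reach is not made up. A row lasts 1/10 s, in which the tool goes at most 50 mm and 8.59 degrees, less where a joint would pass 70% of its speed; a pose out of reach is approached as far as the arm can. A call is refused whole if a number of a shift passes 0.05 or a number of a turn 8.59, either way. A call with a gripper value outside its range is refused whole. The fingers move at their own pace and stop on an object; FORCE is the grip in N (left out, the last holds). Time passes only in rows, so rows that do not move let the fingers close. It gives the time, the measured TCP pose, the force, the opening and the grip force at its end, in the units of the state.
- bot.get_obs(): the state, without advancing time (a new reading comes with each control period).
- bot.get_image(name): name is "scene" or "side" or "wrist"; returns (picture, depth): 400x640x3 uint8, red, green, blue; 400x640 float32, mm along the optical axis (not along the pixel's ray), 0 where there is no reading.
- bot.get_calibration(name): a dict with "camera_matrix" (3x3 intrinsics, pixels), "k1" (the pictures are not rectified: a ray, as slopes to the right and down, at radius r is drawn at 1 + k1 r^2 times it, then the intrinsics apply), "T" (4x4, takes a point from camera to world coordinates); the wrist camera has in their place "tool_from_camera" (4x4, takes a point from camera to tool coordinates, whose origin is the TCP and whose axes are the flange's). Camera axes: x right, y down, z forward; pixel columns grow to the right and rows downward; lengths in mm; the calibration is good to about 2 mm. A picture is of the moment at which its call begins: read the wrist's pose just before it. get_calibration takes no time and is no camera call.
- bot.finish_job(): hands the job in; it is judged then, once.
The state is a dict: "time": time; "joint_pos": joint angles; "joint_velocities": joint speeds; "tau": joint torques, N m; "ee_pos": TCP position; "orientation": TCP orientation; "ft_force": force on the tool from outside, world axes, zero at the start; "wrist_torque": the same for the moment, N m; "opening": finger opening in mm; "finger_force": force on a finger pad.
Only numpy, scipy, OpenCV 4.12 (cv2) and the standard library are available. Lean on these libraries where they do the work, as an engineer would, in place of code of your own. Each camera call takes 0.05 s, during which the arm holds its last target. There are 200 camera calls.

## Working session

There is one attempt and no reset: what is moved stays moved. The work goes in short steps, Python scripts to look and compute and a shell command to move; the robot and the scene stay as the last step left them, time stands still between calls to the robot, and variables do not carry over. Pictures are saved under pics/ and viewed, at most 10 in all, crops included, and the job is handed in when it is done.

```bash
mkdir -p pics; ls; python3 - <<'E'
from station import bot
import cv2,numpy as np
print(bot.get_obs())
for n in ("scene","side"):
    im,d=bot.get_image(n); cv2.imwrite(f"pics/{n}0.png",im[:,:,::-1]); np.save(f"pics/{n}0.npy",d)
    np.save(f"pics/{n}0_im.npy",im)
for n in ("scene","side","wrist"): print(n,bot.get_calibration(n))
E
```

```text
pics
{'time': 0.0, 'joint_pos': array([-4.66136786e-02,  4.80826157e-01,  1.59688269e+00, -1.22350730e-05,
        1.06505948e+00, -4.66402958e-02]), 'joint_velocities': array([-0.00017843, -0.00067297, -0.00056153, -0.000911  , -0.00133229,
        0.0006777 ]), 'tau': array([ 2.41355090e-03, -9.50650907e+01, -4.30184269e+01, -5.27583288e-04,
        1.24796593e-02,  1.26860105e-04]), 'ee_pos': array([6.49596041e+02, 2.69541218e-02, 2.30672774e+02]), 'orientation': array([-4.30982791e-04,  7.07095150e-01,  7.07118167e-01, -3.99792406e-04]), 'ft_force': array([ 0.80292778,  0.2994626 , -0.0063053 ]), 'wrist_torque': array([-0.0035017 ,  0.0226869 ,  0.02912202]), 'finger_force': 0.0, 'opening': 85.64677682638292}
scene {'camera_matrix': array([[470.90552487,   0.        , 319.49610358],
       [  0.        , 470.90552487, 197.63076521],
       [  0.        ,   0.        ,   1.        ]]), 'k1': 0.030194992172772092, 'T': array([[ 6.13582667e-01,  6.48651198e-01, -4.50297606e-01,
         9.83950236e+02],
       [ 7.89521359e-01, -5.13445643e-01,  3.36198743e-01,
        -4.34763392e+
[... 600 characters left out ...]
 -6.62241239e-01,
         7.45268771e+02],
       [ 0.00000000e+00,  0.00000000e+00,  0.00000000e+00,
         1.00000000e+00]])}
wrist {'camera_matrix': array([[352.43191623,   0.        , 315.24417013],
       [  0.        , 352.43191623, 205.56698183],
       [  0.        ,   0.        ,   1.        ]]), 'k1': -0.008588742045198007, 'tool_from_camera': array([[-1.44821081e-04, -9.47953807e-01, -3.18407849e-01,
         8.18230272e+01],
       [ 9.99999976e-01, -1.90344319e-04,  1.11858248e-04,
        -1.14010011e+00],
       [-1.66643577e-04, -3.18407825e-01,  9.47953812e-01,
        -1.43167602e+02],
       [ 0.00000000e+00,  0.00000000e+00,  0.00000000e+00,
         1.00000000e+00]])}
```

View pics/scene0.png

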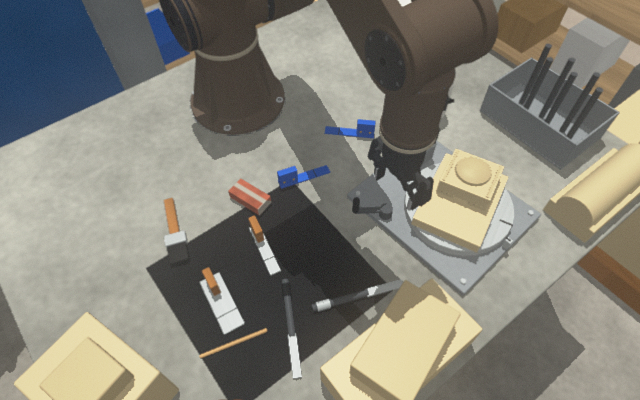

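View pics/side0.png

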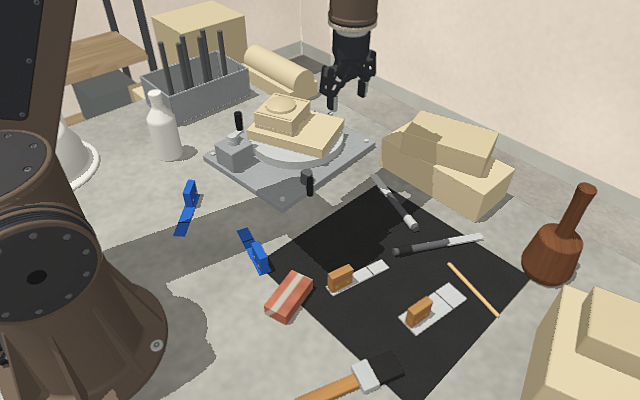

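```bash
cat > h.py <<'E'
from station import bot
import cv2,numpy as np
from scipy.spatial.transform import Rotation as R
def tool():
    o=bot.get_obs(); T=np.eye(4); T[:3,:3]=R.from_quat(o["orientation"][[1,2,3,0]]).as_matrix(); T[:3,3]=o["ee_pos"]; return T
def pose(n,Tt=None):
    c=bot.get_calibration(n); return c["T"] if n!="wrist" else Tt@c["tool_from_camera"]
def ray(n,uv,T):
    c=bot.get_calibration(n); K=c["camera_matrix"]; d=(np.array(uv,float)-K[:2,2])/[K[0,0],K[1,1]]
    s=d.copy()
    for _ in range(20): s=d/(1+c["k1"]*(s@s))
    return np.array([*s,1.])
def atz(n,uv,z,T):
    r=T[:3,:3]@ray(n,uv,T); return T[:3,3]+r*(z-T[2,3])/r[2]
def atd(n,uv,dep,T): return (T@np.r_[ray(n,uv,T)*dep,1])[:3]
def proj(n,p,T):
    c=bot.get_calibration(n); q=np.linalg.inv(T)@np.r_[p,1]; s=q[:2]/q[2]; s=s*(1+c["k1"]*(s@s)); K=c["camera_matrix"]
    return s*[K[0,0],K[1,1]]+K[:2,2]
def tri(obs): # [(name,uv,T)]
    A=np.zeros((3,3));b=np.zeros(3);L=[]
    for n,uv,T in obs:
        r=T[:3,:3]@ray(n,uv,T); r/=np.linalg.norm(r); P=np.eye(3)-np.outer(r,r); A+=P;b+=P@T[:3,3];L.append((P,T[:3,3]))
    p=np.linalg.solve(A,b); return p,[np.linalg.norm(P@(p-c)) for P,c in L]
def snap(n,tag):
    T=tool(); im,d=bot.get_image(n); np.savez(f"pics/{tag}.npz",im=im,d=d,T=pose(n,T)); return im,d,pose(n,T)
def crop(im,x0,y0,x1,y1,k): return cv2.resize(im[y0:y1,x0:x1,::-1],None,fx=k,fy=k,interpolation=cv2.INTER_CUBIC)
E
python3 - <<'E'
from h import *
a=np.load("pics/side0_im.npy");b=np.load("pics/scene0_im.npy")
top=np.hstack([crop(a,200,80,400,230,4)])
cv2.imwrite("pics/c1.png",top)
E
```

```text
(no output)
```

View pics/c1.png

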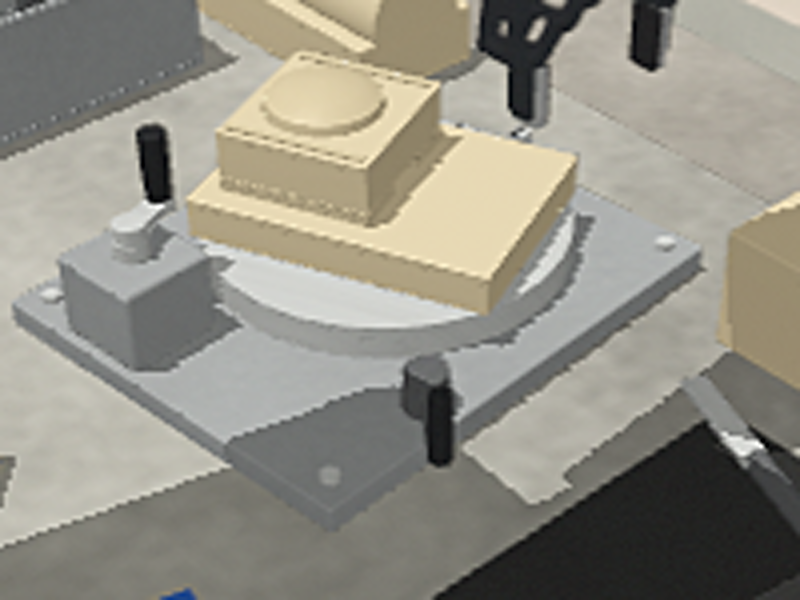

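```bash
python3 - <<'E'
from h import *
np.set_printoptions(precision=1,suppress=True)
T=pose("side");d=np.load("pics/side0.npy");f=lambda x,y:(200+x/4,80+y/4)
for n,uv,z in [("knobtop",f(150,128),153),("hub",f(133,215),None),("clampcyl",f(425,365),None),("knobtop",f(438,390),90),("ledgeA",f(488,280),75),("ledgeB",f(578,155),75),("ledgeC",f(190,205),75),("blk1",f(370,165),120),("blk2",f(440,85),120),("blk3",f(218,130),120),("blk4",f(298,52),120),
  ("stand1",f(15,305),None),("stand2",f(335,520),None),("stand3",f(700,250),None),("knobface",f(155,165),None),("clampface",f(440,430),None),
  ("gripN",(341,279),None),("wide",(418,312),None)]:
    u=(int(round(uv[0])),int(round(uv[1])))
    print(n,uv,"depth:",atd("side",uv,d[u[1],u[0]],T), "z:", atz("side",uv,z,T) if z else "")
T=pose("scene");d=np.load("pics/scene0.npy")
for n,uv in [("gripN",(257,227)),("tipN",(273,270)),("clamp",(356,205)),("pointer",(510,238)),("hub?",(385,211))]:
    print(n,atd("scene",uv,d[uv[1],uv[0]],T))
E
```

```text
knobtop (237.5, 112.0) depth: [531.9 256.6 154.9] z: [533.6 259.4 153. ]
hub (233.25, 133.75) depth: [506.4 247.5 106.4] z: 
clampcyl (306.25, 171.25) depth: [589.3  65.9  49.1] z: 
knobtop (309.5, 177.5) depth: [543.4   3.7  92.3] z: [545.4   5.8  90. ]
ledgeA (322.0, 150.0) depth: [657.3  81.6  72.3] z: [654.7  78.9  75. ]
ledgeB (344.5, 118.75) depth: [798.6 140.2  78.3] z: [802.6 143.8  75. ]
ledgeC (247.5, 131.25) depth: [567.3 275.2  73.2] z: [565.8 272.8  75. ]
blk1 (292.5, 121.25) depth: [640.5 174.9 120.6] z: [641.2 175.7 120. ]
blk2 (310.0, 101.25) depth: [744.6 222.6 118.3] z: [742.6 220.4 120. ]
blk3 (254.5, 112.5) depth: [593.3 272.6 121.3] z: [594.6 274.5 120. ]
blk4 (274.5, 93.0) depth: [697.3 318.1 121.5] z: [699.  320.3 120. ]
stand1 (203.75, 156.25) depth: [453.8 324.8  19.6] z: 
stand2 (283.75, 210.0) depth: [484.6  29.4   9.7] z: 
stand3 (375.0, 142.5) depth: [844.3  60.7  18.7] z: 
knobface (238.75, 121.25) depth: [528.3 250.1 132.7] z: 
clampface (310.0, 187.5) depth: [540.   -1.9  67.8] z: 
gripN (341, 279) depth: [ 422.  -220.9   40.3] z: 
wide (418, 312) depth: [ 467.2 -372.1   48.2] z: 
gripN [ 437.  -212.7   50.6]
tipN [ 532.5 -237.7    7.2]
clamp [546.   -0.4  74.9]
pointer [823.2 228.1  52.1]
hub? [589.4  56.3  46.8]
```

```bash
python3 -m handwheel '[[0.04,-0.01,-0.02,0,0,0,1],[0.04,-0.01,-0.02,0,0,0,1],[0.04,-0.01,-0.02,0,0,0,1],[0.04,-0.01,-0.02,0,0,0,1],[0.04,-0.01,-0.02,0,0,0,1],[0,0,0,0,0,0,1],[0,0,0,0,0,0,1]]'; python3 - <<'E'
from h import *
im,d,T=snap("wrist","w1"); cv2.imwrite("pics/w1.png",crop(im,0,0,640,400,1.25))
E
```

```text
time: 0.8
ee_pos: [599.7, 200.9, 331.4]
orientation: [0.0, 0.706, 0.708, 0.0]
ft_force: [0.2, -0.1, 0.0]
opening: 85.1
finger_force: 0.0
```

View pics/w1.png

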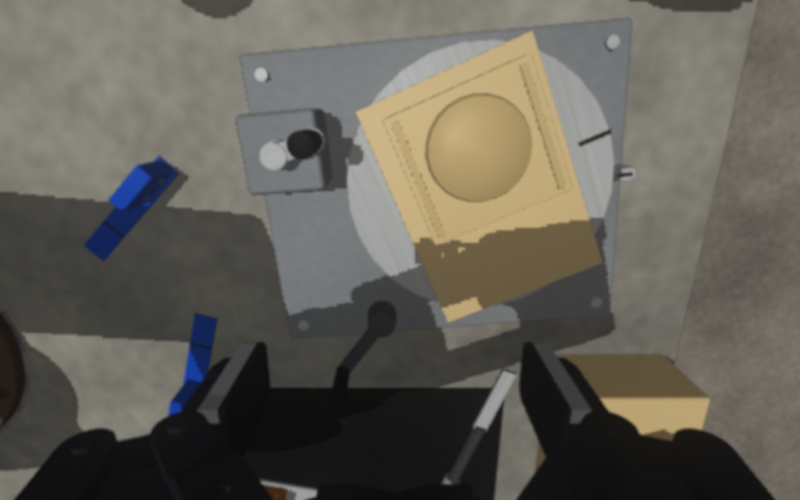

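```bash
python3 - <<'E'
from h import *
np.set_printoptions(precision=1,suppress=True)
w=np.load("pics/w1.npz");T=w["T"];d=w["d"];Ts=pose("side")
g=lambda x,y:(x/1.25,y/1.25)
for n,uv in [("hub",g(272,156)),("knobtop",g(305,144)),("lineout",g(611,131)),("linein",g(581,145)),("ptr tip",g(621,174)),("ptr",g(630,174)),("clampcyl",g(382,316)),("ttL",g(348,190)),("ttT",g(470,42)),("ttR",g(614,150)),("ttBL",g(365,250)),("blk1",g(357,114)),("blk2",g(533,32)),("blkf1",g(416,250)),("ledge4",g(441,320)),("ledge3",g(603,262)),
  ("sTL",g(241,55)),("sTR",g(631,19)),("sBR",g(614,330)),("sBL",g(291,337)),("blk16",g(388,122)),("blk17",g(523,55)),("blk18",g(569,188)),("blk19",g(440,240))]:
    print(n,atd("wrist",uv,d[int(uv[1]),int(uv[0])],T))
print(tri([("wrist",g(305,144),T),("side",(237.5,112),Ts)]))
print(tri([("wrist",g(272,156),T),("side",(233.25,134.5),Ts)]))
print(tri([("wrist",g(382,316),T),("side",(306.25,171.5),Ts)]))
E
```

```text
hub [498.1 246.  104.5]
knobtop [535.4 259.2 153.5]
lineout [802.8 263.9  45. ]
linein [775.6 251.   46.3]
ptr tip [816.8 224.3  49. ]
ptr [824.2 224.6  51.4]
clampcyl [586.1  74.1  50.6]
ttL [550.9 203.   19.2]
ttT [665.5 339.3  46.1]
ttR [819.7 244.5  21.9]
ttBL [567.4 138.   20. ]
blk1 [562.2 278.1  20. ]
blk2 [727.5 351.2  21.4]
blkf1 [621.2 146.2  45.7]
ledge4 [652.9  53.3  18.5]
ledge3 [827.3 124.9  20.8]
sTL [447.8 333.2   1.2]
sTR [817.8 362.8  19.7]
sBR [865.   30.3  -0.9]
sBL [479.4  31.7  19.7]
blk16 [593.9 273.4 121.1]
blk17 [693.4 320.9 120.4]
blk18 [740.  222.7 120. ]
blk19 [637.1 179.1 121.2]
(array([534.6, 259.6, 152.5]), [np.float64(0.7445133112529857), np.float64(0.7445133112531396)])
(array([501.3, 244.8, 108.1]), [np.float64(2.7218098999417744), np.float64(2.7218098999418916)])
(array([588.6,  69.6,  45.4]), [np.float64(3.136561278099381), np.float64(3.1365612780994363)])
```

```bash
cat >> h.py <<'E'
def cloud(f,n="wrist"):
    w=np.load(f"pics/{f}.npz");d=w["d"];v,u=np.mgrid[0:400,0:640];c=bot.get_calibration(n);K=c["camera_matrix"]
    D=cv2.undistortPoints(np.dstack([u,v]).reshape(-1,1,2).astype(float),K,np.array([c["k1"],0,0,0,0.])).reshape(400,640,2)
    P=np.dstack([D*d[...,None],d])@w["T"][:3,:3].T+w["T"][:3,3]; P[d==0]=np.nan; return P,w["im"]
def table(f):
    from scipy.optimize import least_squares
    P,im=cloud(f); m=(abs(P[...,2]-45.5)<3)&(abs(P[...,0]-685)<160)&(abs(P[...,1]-213)<160); p=P[m][:,:2]
    c=np.array([685.,213])
    for _ in range(8):
        a=np.degrees(np.arctan2(*(p-c).T[::-1]));r=np.hypot(*(p-c).T);E=[]
        for k in range(-180,180,3):
            s=(a>=k)&(a<k+3)&(r<140)
            if s.sum()>5: E.append(p[s][np.argsort(r[s])[-2]])
        E=np.array(E); E=E[np.hypot(*(E-c).T)>118]
        c=least_squares(lambda q:np.hypot(*(E-q).T)-129.5,c,loss="soft_l1").x
    return c,len(E),np.std(np.hypot(*(E-c).T))
def blockyaw(f):
    P,im=cloud(f); m=(abs(P[...,2]-120)<2.5)&(abs(P[...,0]-680)<130)&(abs(P[...,1]-230)<140); p=P[m][:,:2].astype(np.float32)
    return cv2.minAreaRect(p)
E
python3 - <<'E'
from h import *
print(table("w1"),blockyaw("w1"))
c=table("w1")[0]
for n,p in [("out",(802.8,263.9)),("in",(775.6,251)),("ptr",(816.8,224.3)),("ptr2",(824.2,224.6))]: print(n,np.degrees(np.arctan2(p[1]-c[1],p[0]-c[0])),np.hypot(p[1]-c[1],p[0]-c[0]))
E
```

```text
(array([682.27458351, 212.20517519]), 92, np.float64(1.610778584510542)) ((666.3174438476562, 248.6881103515625), (120.28182983398438, 110.69538879394531), 23.801958084106445)
out 23.21508484860409 131.14393212197393
in 22.572367674480486 101.06765949215675
ptr 5.13749917940875 135.0680290425133
ptr2 4.99116976372644 142.465629287885
```

```bash
python3 -m handwheel '[[0.0195,-0.0217,0.02,0,0,0,1],[0.0195,-0.0217,0.03,0,0,0,1],[0.0196,-0.0217,0.04,0,0,0,1],[0,0,0.03,0,0,0,1],[0,0,0.03,0,0,0,1],[0,0,0.03,0,0,0,1],[0,0,0.028,0,0,0,1],[0,0,0,0,0,0,1],[0,0,0,0,0,0,0],[0,0,0,0,0,0,0]]' 30; python3 -m handwheel '[[0,0,0,0,0,0,0],[0,0,0,0,0,0,0],[0,0,0,0,0,0,0]]'
```

```text
time: 1.85
ee_pos: [535.8, 258.4, 124.6]
orientation: [0.0, 0.707, 0.707, 0.001]
ft_force: [-0.3, -0.7, -0.6]
opening: 58.9
finger_force: 0.0
time: 2.15
ee_pos: [533.8, 258.3, 124.2]
orientation: [-0.0, 0.707, 0.707, -0.001]
ft_force: [-8.5, -2.2, 19.1]
opening: 19.0
finger_force: 29.1
```

```bash
python3 -m handwheel '[[-0.0181,0.0016,0,0,0,0,0],[-0.0164,-0.0077,0,0,0,0,0],[-0.0104,-0.0148,0,0,0,0,0],[0,0,0,0,0,0,0]]'
```

```text
time: 2.55
ee_pos: [512.0, 214.3, 124.4]
orientation: [-0.001, 0.708, 0.707, 0.0]
ft_force: [-7.3, 16.1, 5.3]
opening: 19.1
finger_force: 29.4
```

```bash
python3 -m handwheel '[[-0.0006,-0.0181,0,0,0,0,0],[0.0077,-0.0164,0,0,0,0,0],[0.0148,-0.0104,0,0,0,0,0],[0.0181,-0.0016,0,0,0,0,0],[0,0,0,0,0,0,0]]'
```

```text
time: 3.05
ee_pos: [465.6, 255.4, 124.3]
orientation: [-0.001, 0.707, 0.707, -0.0]
ft_force: [-16.7, 4.7, 22.7]
opening: 18.7
finger_force: 32.7
```

```bash
python3 -m handwheel '[[0.0164,0.0067,0,0,0,0,0],[0.0104,0.0148,0,0,0,0,0],[0.0016,0.0181,0,0,0,0,0],[-0.0077,0.0164,0,0,0,0,0],[-0.0148,0.0104,0,0,0,0,0],[0,0,0,0,0,0,0]]'
```

```text
time: 3.65
ee_pos: [533.6, 257.9, 124.2]
orientation: [-0.0, 0.707, 0.707, -0.001]
ft_force: [-10.1, -4.4, 17.4]
opening: 18.8
finger_force: 32.1
```

```bash
python3 -m handwheel '[[-0.0181,0.0016,0,0,0,0,0],[-0.0164,-0.0077,0,0,0,0,0],[-0.0104,-0.0148,0,0,0,0,0],[-0.0016,-0.0181,0,0,0,0,0],[0.0077,-0.0164,0,0,0,0,0],[0.0148,-0.0104,0,0,0,0,0],[0,0,0,0,0,0,0],[0,0,0,0,0,0,0]]'
```

```text
time: 4.45
ee_pos: [466.9, 235.9, 124.3]
orientation: [-0.0, 0.707, 0.707, -0.0]
ft_force: [-10.1, -2.1, 20.3]
opening: 18.8
finger_force: 32.4
```

```bash
python3 -m handwheel '[[0.0071,-0.0018,0,0,0,0,0],[0,0,0,0,0,0,0],[0,0,0,0,0,0,1],[0,0,0,0,0,0,1],[0,0,0,0,0,0,1],[0,0,0,0,0,0,1]]';python3 -m handwheel '[[0,0,-0.03,0,0,0,1],[0,0,-0.035,0,0,0,1],[-0.01,0.028,-0.045,0,0,0,1],[-0.01,0.028,-0.045,0,0,0,1],[-0.01,0.028,-0.045,0,0,0,1],[-0.01,0.028,0,0,0,0,1],[-0.01,0.028,0,0,0,0,1],[0,0,0,0,0,0,1],[0,0,0,0,0,0,1]]'; python3 - <<'E'
from h import *
im,d,T=snap("wrist","w2"); cv2.imwrite("pics/w2.png",crop(im,0,0,640,400,1.25))
c=table("w2");print(c,blockyaw("w2"))
P,_=cloud("w2");print(P[35:40:4,120:130:4,2])
E
```

```text
time: 5.05
ee_pos: [466.4, 242.7, 123.4]
orientation: [0.0, 0.707, 0.707, 0.0]
ft_force: [-0.7, 1.2, 0.6]
opening: 75.9
finger_force: 0.0
time: 5.95
ee_pos: [600.0, 194.6, 312.8]
orientation: [-0.0, 0.707, 0.707, -0.0]
ft_force: [-1.0, 1.3, -0.3]
opening: 85.4
finger_force: 0.0
(array([682.22760193, 212.0611753 ]), 94, np.float64(1.8379730047118061)) ((678.4872436523438, 252.15957641601562), (119.78014373779297, 110.43515014648438), 5.175184726715088)
[[ 3.14971971e+00  5.67946154e-01  1.34038486e+00]
 [-2.56238016e-01 -5.14434929e-04  2.07957552e-01]]
```

View pics/w2.png

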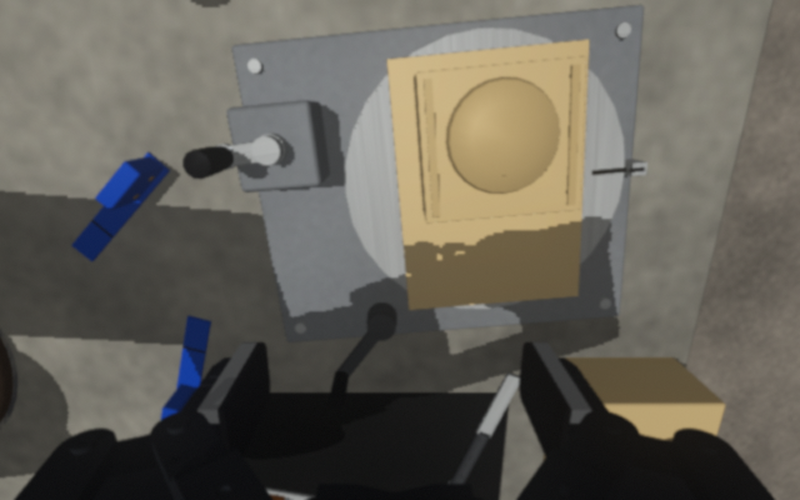

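```bash
python3 - <<'E'
from h import *
np.set_printoptions(precision=1,suppress=True)
P,im=cloud("w2");T=np.load("pics/w2.npz")["T"]
g=lambda x,y:(x/1.25,y/1.25)
print(tri([("wrist",g(382,316),T),("side",(306.5,171.5),pose("side"))]), atz("wrist",g(382,318),50,T),atz("wrist",g(341,376),90,T))
m=(P[...,2]>55)&(P[...,2]<100)&(abs(P[...,0]-545)<35)&(abs(P[...,1]-0)<40);print(m.sum(),np.nanmin(P[m],0),np.nanmax(P[m],0),np.nanmedian(P[m],0))
m=(abs(P[...,2]-75)<3)&(abs(P[...,0]-680)<120)&(abs(P[...,1]-150)<110);p=P[m][:,:2].astype(np.float32);print("ledge",cv2.minAreaRect(p),np.median(P[m][:,2]))
for x,y in [(190,330),(120,210)]: print(P[int(y/1.25),int(x/1.25)])
E
```

```text
(array([589.4,  71. ,  43.8]), [np.float64(4.086666517017623), np.float64(4.086666517017629)]) [586.2  74.3  50. ] [547.3  32.3  90. ]
301 [533.8  -4.9  55.6] [549.1  10.7  92.4] [542.1   7.5  81.2]
ledge ((684.8555908203125, 184.7234649658203), (160.10523986816406, 165.2078094482422), 5.172576427459717) 75.45641277186644
[363.9  36.1   3.9]
[311.4 176.8   4.5]
```

```bash
python3 -m handwheel '[[-0.04,-0.019,0.02,0,0,0,0],[-0.04,-0.019,0.03,0,0,0,0],[-0.04,-0.019,0.03,0,0,0,0],[-0.04,-0.019,0.03,0,0,0,0],[-0.036,-0.019,0.03,0,0,0,0],[0,0,0,0,0,0,0],[0,0,0,0,0,0,0]]'; python3 - <<'E'
from h import *
np.set_printoptions(precision=1,suppress=True)
b=bot.get_image("scene")[0];a=bot.get_image("side")[0];np.savez("pics/s3.npz",a=a,b=b)
cv2.imwrite("pics/s3.png",np.hstack([crop(b,180,170,380,370,2.0),crop(a,260,140,460,340,2.0)]))
E
```

```text
time: 6.7
ee_pos: [507.9, 7.0, 179.5]
orientation: [-0.001, 0.708, 0.707, -0.0]
ft_force: [0.3, -0.1, 0.7]
opening: -0.1
finger_force: 0.0
```

View pics/s3.png

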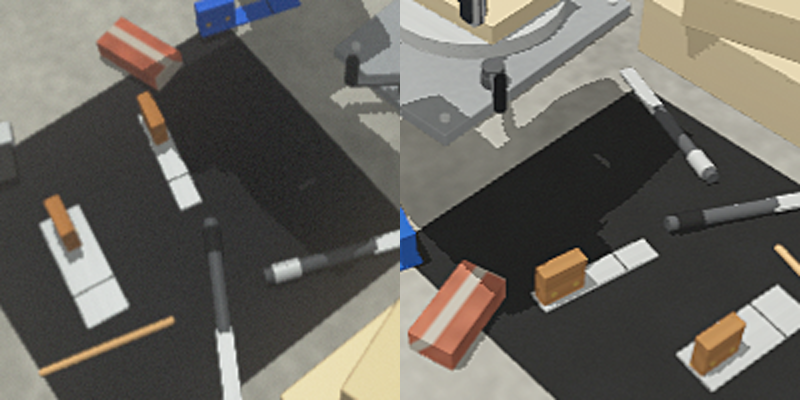

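```bash
python3 -m handwheel '[[-0.004,0,0.04,0,0,0,0],[-0.004,0,0.04,0,0,0,0],[0,0,0.037,0,0,0,0],[0,0,0,0,0,0,0],[0,0.015,0,0,0,0,0],[0,0.01,0,0,0,0,0],[0,0.01,0,0,0,0,0],[0,0.01,0,0,0,0,0],[0,0.01,0,0,0,0,0],[0,0,0,0,0,0,0]]'
```

```text
time: 7.8
ee_pos: [566.3, -0.6, 63.5]
orientation: [0.001, 0.707, 0.707, 0.001]
ft_force: [0.4, -0.3, -0.0]
opening: -0.1
finger_force: 0.0
```

```bash
python3 -m handwheel '[[0,0.01,0,0,0,0,0],[0,0.01,0,0,0,0,0],[0,0.005,0,0,0,0,0],[0,0.005,0,0,0,0,0]]'; python3 - <<'E'
from h import *
a=bot.get_image("side")[0];b=bot.get_image("scene")[0]
cv2.imwrite("pics/s4.png",np.hstack([crop(a,260,130,400,230,2.8),crop(b,330,140,470,240,2.8)]))
E
```

```text
time: 8.2
ee_pos: [591.3, -0.6, 62.1]
orientation: [-0.002, 0.707, 0.707, -0.002]
ft_force: [-32.7, 2.4, 22.5]
opening: -0.1
finger_force: 16.3
```

View pics/s4.png

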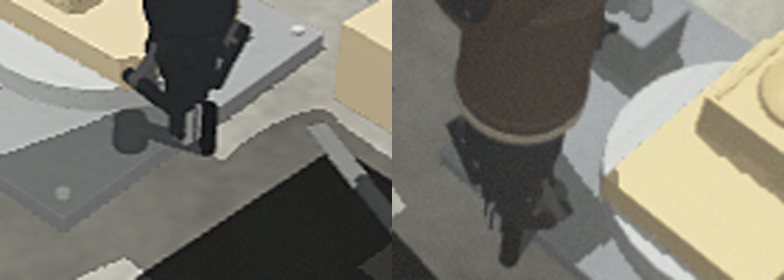

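```bash
python3 -m handwheel '[[0,-0.02,0,0,0,0,0],[0,0,-0.04,0,0,0,0],[-0.02,-0.01,-0.04,0,0,0,1],[-0.04,-0.02,-0.04,0,0,0,1],[-0.04,-0.02,-0.04,0,0,0,1],[-0.04,-0.02,-0.03,0,0,0,1],[-0.03,-0.02,0,0,0,0,1],[0,0,0,0,0,0,1],[0,0,0,0,0,0,1]]'; python3 - <<'E'
from h import *
np.set_printoptions(precision=1,suppress=True)
im,d,T=snap("wrist","w5"); P,_=cloud("w5")
cv2.imwrite("pics/w5.png",crop(im,0,0,640,400,1.25))
hsv=cv2.cvtColor(im,cv2.COLOR_RGB2HSV)
m=(P[...,2]>44)&(P[...,2]<56)&(abs(P[...,0]-440)<60)&(abs(P[...,1]+213)<60)
p=P[m];print(m.sum(),np.median(p[:,2]),cv2.minAreaRect(p[:,:2].astype(np.float32)))
m=(hsv[...,1]<60)&(im.min(2)>110)&(abs(P[...,0]-500)<80)&(abs(P[...,1]+230)<50)&(P[...,2]<15)
p=P[m];print(m.sum(),np.median(p[:,2]),cv2.minAreaRect(p[:,:2].astype(np.float32)))
E
```

```text
time: 9.2
ee_pos: [492.3, -155.5, 237.5]
orientation: [0.0, 0.708, 0.706, 0.0]
ft_force: [1.1, 0.0, -0.1]
opening: 85.1
finger_force: 0.0
879 50.225537569525954 ((426.92083740234375, -212.2542724609375), (18.552337646484375, 49.72890090942383), 77.7243423461914)
1849 4.376231136841341 ((478.2052001953125, -224.4029541015625), (28.808582305908203, 124.59479522705078), 77.43839263916016)
```

View pics/w5.png

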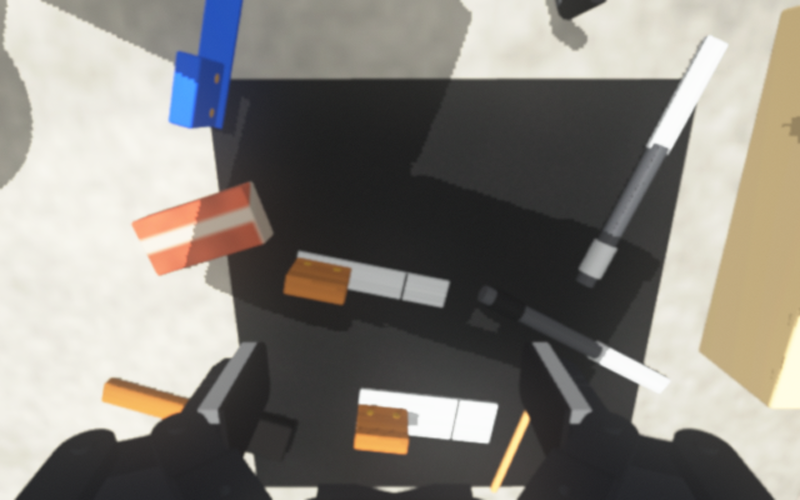

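```bash
python3 -m handwheel '[[0,0,0,0,0,8.54,1],[0,0,0,0,0,8.54,1],[0,0,0,0,0,8.54,1],[0,0,0,0,0,8.54,1],[0,0,0,0,0,8.54,1],[0,0,0,0,0,8.54,1],[0,0,0,0,0,8.54,1],[0,0,0,0,0,8.54,1],[0,0,0,0,0,8.54,1],[0,0,0,0,0,8.54,1]]';python3 -m handwheel '[[0,0,0,0,0,8.54,1],[0,0,0,0,0,8.54,1],[0,0,0,0,0,0,1],[0,0,0,0,0,0,1]]'; cat >> h.py <<'E'
def status(target=None,yaw=None):
    np.set_printoptions(precision=2,suppress=True)
    T=tool(); y=np.degrees(np.arctan2(T[1,1],T[0,1])); print("tcp",T[:3,3],"yaw(tool y)",y,"tilt",T[2,:3])
    if target is not None: print("tool shift mm",T[:3,:3].T@(np.array(target)-T[:3,3]))
    if yaw is not None: print("rz",-((yaw-y+180)%360-180))
E
python3 -c "
from h import *
status((427,-212.2,70),-102.5);print(bot.get_obs()['joint_pos'])"
```

```text
time: 10.25
ee_pos: [492.9, -153.6, 236.7]
orientation: [-0.0, 0.999, 0.038, -0.0]
ft_force: [0.6, -0.7, 0.1]
opening: 85.5
finger_force: 0.0
time: 10.65
ee_pos: [492.6, -154.0, 236.9]
orientation: [-0.0, 0.994, -0.106, -0.0]
ft_force: [-0.1, -0.6, 0.3]
opening: 85.6
finger_force: 0.0
tcp [ 492.57 -153.97  236.86] yaw(tool y) -102.14304031090239 tilt [-0. -0. -1.]
tool shift mm [-51.78  70.75 166.87]
rz 0.3569596890976072
[-0.36  0.29  1.89  0.    0.96  1.42]
```

```bash
python3 -m handwheel '[[-0.0173,0.0236,0.03,0,0,0.36,1],[-0.0173,0.0236,0.04,0,0,0,1],[-0.0172,0.0236,0.04,0,0,0,1],[0,0,0.04,0,0,0,1],[0,0,0.017,0,0,0,1],[0,0,0.03,0,0,0,1],[0,0,0.027,0,0,0,1],[0,0,0,0,0,0,1],[0,0,0,0,0,0,1]]'; python3 -c "
from h import *
status((427,-212.2,13),-102.5)"
```

```text
time: 11.55
ee_pos: [426.0, -212.0, 13.2]
orientation: [-0.0, 0.994, -0.111, -0.001]
ft_force: [-0.2, -0.6, 1.1]
opening: 85.5
finger_force: 0.0
tcp [ 426.   -212.02   13.22] yaw(tool y) -102.68898362149918 tilt [-0. -0. -1.]
tool shift mm [ 1.02 -0.04  0.21]
rz -0.18898362149917602
```

```bash
python3 -m handwheel '[[0,0,0,0,0,0,0],[0,0,0,0,0,0,0],[0,0,0,0,0,0,0],[0,0,0,0,0,0,0],[0,0,0,0,0,0,0],[0,0,0,0,0,0,0],[0,0,-0.02,0,0,0,0],[0,0,-0.04,0,0,0,0],[0,0,-0.04,0,0,0,0],[0,0,-0.04,0,0,0,0]]' 60; python3 -m handwheel '[[0,0,-0.04,0,0,0,0],[0.04,0,0,0,0,0,0],[0.04,0,0,0,0,-4,0],[0,0,0,0,0,-8.5,0],[0,0,0,0,0,-8.5,0],[0,0,0,0,0,-8.5,0],[0,0,0,0,0,-8.5,0],[0,0,0,0,0,-8.5,0],[0,0,0,0,0,-8.5,0],[0,0,0,0,0,-8.5,0]]';python3 -m handwheel '[[0,0,0,0,0,-8.5,0],[0,0,0,0,0,-8.5,0],[0,0,0,0,0,-8.5,0],[0,0,0,0,0,-8.5,0],[0,0,0,0,0,-8.5,0],[0,0,0,0,0,0,0],[0,0,0,0,0,0,0]]'; python3 -c "
from h import *
status((690,0,200),5.2)
P,_=cloud('w2')
# face & ledge: block top rect centre 678.5,252.2; print front edge stats
import math
a=math.radians(5.2);ex=np.array([math.cos(a),math.sin(a)]);ey=np.array([-ex[1],ex[0]])
m=(abs(P[...,2]-120)<2.5)&(abs(P[...,0]-680)<130)&(abs(P[...,1]-230)<140);q=P[m][:,:2]-[682.2,212.1]
print('block u',np.percentile(q@ex,[0.3,1,99,99.7]),'v',np.percentile(q@ey,[0.3,1,99,99.7]))
m=(abs(P[...,2]-75)<2.5)&(abs(P[...,0]-680)<130)&(abs(P[...,1]-150)<140);q=P[m][:,:2]-[682.2,212.1];s=q@ey<0
print('ledge u',np.percentile((q@ex)[s],[0.3,1,99,99.7]),'v',np.percentile(q@ey,[0.3,1,99,99.7]))
"
```

```text
time: 12.55
ee_pos: [425.6, -212.1, 154.7]
orientation: [-0.0, 0.994, -0.112, -0.0]
ft_force: [0.2, -0.3, -0.8]
opening: 17.2
finger_force: 58.6
time: 13.55
ee_pos: [503.8, -230.0, 193.1]
orientation: [-0.0, 0.903, 0.431, -0.0]
ft_force: [-0.1, 0.2, -0.5]
opening: 17.4
finger_force: 58.6
time: 14.25
ee_pos: [503.9, -230.0, 193.1]
orientation: [-0.0, 0.689, 0.725, -0.0]
ft_force: [-0.4, -0.3, -1.8]
opening: 17.5
finger_force: 58.6
tcp [ 503.9  -230.04  193.13] yaw(tool y) 2.8887991558234467 tilt [ 0. -0. -1.]
tool shift mm [220.37 197.46  -6.89]
rz -2.3112008441765397
block u [-59.8  -59.38  58.51  59.08] v [-14.61 -14.06  94.54  95.01]
ledge u [-79.51 -78.64  78.33  79.36] v [-109.29 -108.49   78.49   82.5 ]
```

```bash
python3 - <<'E'
from h import *
np.set_printoptions(precision=1,suppress=True)
import math
a=math.radians(5.2);ex=np.array([math.cos(a),math.sin(a),0]);ey=np.array([-ex[1],ex[0],0]);C=np.array([682.2,212.1,0])
M=C+ey*-14.6-0.2*ex+[0,0,75]; print("mouth",M)
out=[]
for n in("scene","side"):
    im,d=bot.get_image(n);T=pose(n);c=proj(n,M+[0,0,10],T).astype(int);x0,y0=c-[32,24]
    print(n,"crop origin",x0,y0,[ (proj(n,M+ex*s,T)-[x0,y0])*6 for s in(-60,-17,0,17,60)])
    out.append(crop(im,x0,y0,x0+64,y0+48,6)); np.savez(f"pics/{n}6.npz",im=im)
im,d,T=snap("wrist","w6");P,_=cloud("w6")
Tt=tool(); Q=(P-Tt[:3,3])@Tt[:3,:3]
m=(abs(Q[...,1])<30)&(Q[...,0]>-5)&(Q[...,0]<140)&(Q[...,2]>-25)&(Q[...,2]<40)
np.save("pics/Q.npy",Q)
q=Q[m];s=(q[:,2]>0);print("blade z",np.percentile(q[s,2],[5,50,95]),cv2.minAreaRect(q[s][:,:2].astype(np.float32)))
s=(q[:,2]<-10);print("grip",np.percentile(q[s,2],[5,50,95]),np.percentile(q[s,1],[2,50,98]))
w=crop(im,200,130,440,400,1.6)
cv2.imwrite("pics/c6.png",np.hstack([np.vstack(out)[:576],cv2.copyMakeBorder(w,0,576-w.shape[0],0,0,cv2.BORDER_CONSTANT)]));
E
```

```text
mouth [683.3 197.5  75. ]
scene crop origin 426 173 [array([68.1, 70.7]), array([153.4, 134.2]), array([188. , 159.9]), array([223. , 185.9]), array([313.7, 253.3])]
side crop origin 267 99 [array([100.4, 220.8]), array([168.5, 180.9]), array([194.7, 165.5]), array([220.5, 150.4]), array([283.9, 113.3])]
blade z [ 8.1  9.3 10.4] ((58.85748291015625, -1.3417673110961914), (26.192956924438477, 110.13756561279297), 89.7874526977539)
grip [-24.3 -18.2 -10.9] [-22.5  -1.2  20.5]
```

View pics/c6.png

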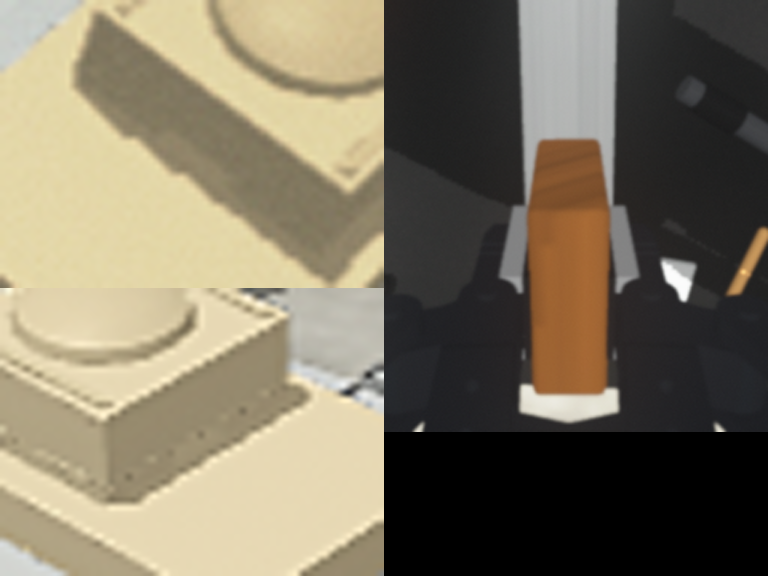

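```bash
python3 - <<'E'
from h import *
import math
np.set_printoptions(linewidth=250)
a=math.radians(5.2);ex=np.array([math.cos(a),math.sin(a),0]);M=np.array([683.3,197.5,75.])
us=range(-66,67,4);print("u  ",*["%4d"%u for u in us])
for n in("scene","side"):
    g=np.load(f"pics/{n}6.npz")["im"].astype(np.float32).sum(2)/3;T=pose(n)
    for z in (-6,-4,-2,0,2,4,6,8,10,12,15,20,25):
        print(n[:2],"%3d"%z,*["%4d"%cv2.remap(g,*[np.float32([[v]]) for v in proj(n,M+ex*u+[0,0,z],T)],cv2.INTER_LINEAR)[0,0] for u in us])
E
```

```text
u    -66  -62  -58  -54  -50  -46  -42  -38  -34  -30  -26  -22  -18  -14  -10   -6   -2    2    6   10   14   18   22   26   30   34   38   42   46   50   54   58   62   66
sc  -6  204  204  179  156  144  139  132  128  127  125  129  138  133  127  126  127  127  139  132  128  126  127  129  130  129  129  124  128  127  128  127  126  125  129
sc  -4  204  204  171  136  130  129  126  126  126  124  125  127  125  126  125  125  123  128  126  126  125  126  126  127  125  126  123  125  126  126  124  124  125  126
sc  -2  203  203  164  125  123  124  122  124  124  123  123  125  123  127  125  125  124  126  127  126  126  125  124  124  122  123  123  124  126  124  122  124  125  127
sc   0  202  202  158  120  120  121  119  121  120  121  120  123  121  128  127  126  127  126  127  127  126  123  121  120  119  120  121  120  121  120  119  122  124  127
sc   2  201  201  153  118  117  118  116  118  117  119  117  120  118  126  126  126  128  127  127  127  126  121  118  118  117  118  119  114  117  117  116  118  121  127
sc   4  202  203  146  116  114  117  113
[... 2975 characters left out ...]
 151  151  144  129  133  126  132  134  132  142  136  131  128  136  134  136  139  125  137  133  134  141  133  130  122  135  132  134  143  128  129  134  190  213
si  15  153  155  151  128  132  132  132  131  135  136  132  131  132  130  131  135  132  132  131  131  135  133  134  132  132  132  131  138  134  132  129  143  181  210
si  20  150  158  152  128  131  132  132  132  131  132  132  132  131  132  131  132  131  132  132  132  131  132  130  132  132  132  131  132  132  131  129  139  175  191
si  25  155  156  150  130  131  132  132  132  132  132  132  131  132  132  132  132  132  132  131  131  131  131  131  131  132  132  132  132  131  131  128  134  155  175
```

```bash
python3 -m handwheel '[[0,0,0,0,0,-2.3,0],[0,0,0,0,0,0,0]]'; python3 -c "
from h import *
status((695.8,68,180),5.2)"
```

```text
time: 14.6
ee_pos: [504.0, -230.1, 193.2]
orientation: [-0.0, 0.673, 0.74, -0.0]
ft_force: [-0.0, -0.5, -0.7]
opening: 17.4
finger_force: 58.6
tcp [ 504.05 -230.11  193.16] yaw(tool y) 5.405633547425523 tilt [-0. -0. -1.]
tool shift mm [278.72 218.98  13.15]
rz 0.20563354742552065
```

```bash
python3 -m handwheel '[[0.035,0.0275,0,0,0,0.2,0],[0.035,0.0275,0,0,0,0,0],[0.035,0.0275,0,0,0,0,0],[0.035,0.0275,0,0,0,0,0],[0.035,0.0275,0,0,0,0,0],[0.035,0.0275,0,0,0,0,0],[0.035,0.0275,0,0,0,0,0],[0.0337,0.0265,0.013,0,0,0,0],[0,0,0.04,0,0,0,0],[0,0,0.037,0,0,0,0]]'; python3 -m handwheel '[[0,0,0,0,0,0,0],[0,0,0,0,0,0,0]]'; python3 - <<'E'
from h import *
status((695.8,68,103),5.2)
im,d,T=snap("wrist","w7");P,_=cloud("w7");Tt=tool();Q=(P-Tt[:3,3])@Tt[:3,:3]
def rect(m,t):
    q=Q[m]; r=cv2.minAreaRect(q[:,:2].astype(np.float32)); print(t,m.sum(),np.median(P[m][:,2]),r,np.percentile(q[:,0],[.5,1,99,99.5]),np.percentile(q[:,1],[.5,1,99,99.5]))
hsv=cv2.cvtColor(im,cv2.COLOR_RGB2HSV)
near=(abs(Q[...,1])<100)
rect((abs(P[...,2]-120)<2.5)&(Q[...,0]>100)&near,"blocktop")
rect((abs(P[...,2]-75)<2.5)&(Q[...,0]>-10)&near,"ledge")
rect((abs(P[...,2]-94)<3)&(Q[...,0]>5)&(Q[...,0]<140)&(abs(Q[...,1])<30),"blade")
E
```

```text
time: 15.6
ee_pos: [697.2, 69.2, 102.2]
orientation: [0.0, 0.674, 0.739, 0.001]
ft_force: [0.2, -0.5, -1.5]
opening: 17.3
finger_force: 58.9
time: 15.8
ee_pos: [696.3, 67.5, 103.3]
orientation: [-0.0, 0.674, 0.738, -0.0]
ft_force: [0.0, 0.7, -1.1]
opening: 17.3
finger_force: 58.8
tcp [696.26  67.47 103.35] yaw(tool y) 5.178445055410313 tilt [ 0. -0. -1.]
tool shift mm [ 0.57 -0.41  0.35]
rz -0.021554944589695424
  return _methods._mean(a, axis=axis, dtype=dtype,
  ret = ret.dtype.type(ret / rcount)
Traceback (most recent call last):
IndexError: index -1 is out of bounds for axis 0 with size 0
```

```bash
cat >> h.py <<'E'
def rects(f,zb):
    P,im=cloud(f);Tt=np.load(f"pics/{f}.npz")["T"]@np.linalg.inv(bot.get_calibration("wrist")["tool_from_camera"]);Q=(P-Tt[:3,3])@Tt[:3,:3]
    near=(abs(Q[...,1])<100)
    for t,m in [("blocktop",(abs(P[...,2]-120)<4)&(Q[...,0]>80)&near),("ledge",(abs(P[...,2]-75)<3)&(Q[...,0]>-10)&(Q[...,0]<160)&near),("blade",(abs(P[...,2]-zb)<3)&(Q[...,0]>5)&(Q[...,0]<140)&(abs(Q[...,1])<30))]:
        q=Q[m]
        if len(q)>20: print(t,m.sum(),np.median(P[m][:,2]).round(1),[np.round(v,2) for v in cv2.minAreaRect(q[:,:2].astype(np.float32))],"x",np.percentile(q[:,0],[.5,1,99,99.5]),"y",np.percentile(q[:,1],[.5,1,99,99.5]))
        else: print(t,len(q))
E
python3 - <<'E'
from h import *
np.set_printoptions(precision=1,suppress=True)
rects("w7",94); P,im=cloud("w7")
for v in range(0,400,40): print(P[v,320], P[v,420], im[v,420])
E
```

```text
blocktop 0
ledge 51660 75.5 [array([76.7, -1.3]), array([ 82.7, 160.6]), np.float64(0.04)] x [ 36.2  36.7 117.1 117.5] y [-80.1 -79.4  77.   77.7]
blade 13930 94.0 [array([59.5, -1.4]), array([ 26.2, 108.8]), np.float64(89.73)] x [ 11.2  15.  113.1 113.5] y [-14.3 -14.2  11.4  11.5]
[686.7 180.6  94.7] [729.5 188.7  74.7] [197 172 123]
[688.  166.8  94.3] [732.2 173.   75.3] [198 173 125]
[689.4 152.   93.7] [735.3 156.5  75. ] [199 175 125]
[690.9 136.1  94.5] [738.1 138.9  76.6] [198 174 126]
[692.5 119.1  93.9] [741.6 120.1  76.6] [197 174 125]
[694.3 100.8  94.1] [764.4  83.6  20.3] [121 124 124]
[694.6  93.6 122.1] [776.6  46.8   1.7] [58 57 54]
[695.1  86.3 139.4] [783.6  11.9   0.1] [58 57 52]
[696.6  70.2 139.7] [726.2  83.9 154.6] [16 16 16]
[698.3  52.2 139.4] [726.8  73.2 159.6] [17 17 18]
```

```bash
python3 - <<'E'
from h import *
np.set_printoptions(precision=1,suppress=True)
P,im=cloud("w7");Tt=np.load("pics/w7.npz")["T"]@np.linalg.inv(bot.get_calibration("wrist")["tool_from_camera"]);Q=(P-Tt[:3,3])@Tt[:3,:3]
g=im.mean(2)
for u in (290,310,330,345):
    r=g[60:230,u]; v=60+np.argmin(r[:120]); print(u,v,r.min(),g[v-6:v+7,u],Q[v,u])
for u in (400,440,480,180,220):
    z=Q[:,u,2]; 
    c=P[:,u,2]; v=np.where(abs(c-75.5)<3)[0].max(); print(u,v,Q[v-1:v+3,u,0],c[v-1:v+3])
E
```

```text
290 102 57.0 [181.7 181.3 171.3 145.3 101.   66.7  57.   65.  104.  152.3 174.7 180.
 179.7] [ 76.1 -11.6   9.5]
310 102 53.666666666666664 [181.  180.  172.  144.3  99.3  65.3  55.7  67.3 106.7 153.  174.7 178.7
 179.3] [76.2 -3.3  8.3]
330 102 49.666666666666664 [174.7 173.7 160.  124.7  82.3  59.3  55.3  65.3 104.  148.  169.3 174.3
 175. ] [76.1  5.   9.2]
345 101 66.0 [157.  156.7 154.7 143.7 117.   85.   67.7  68.3  78.  106.  135.  149.7
 151.3] [76.5 11.2  8.9]
400 184 [36.6 35.8 27.5 26.6] [76.2 75.  46.4 45.6]
440 184 [36.4 35.8 20.7 19.9] [75.2 74.9 21.7 21. ]
480 137 [59.9 59.3 51.4 50.8] [76.1 75.2 20.5 20.6]
180 184 [36.5 35.9 20.3 19.7] [75.7 75.4 19.9 20.5]
220 184 [36.5 35.9 20.5 19.6] [76.  75.5 21.  20.1]
```

```bash
python3 -m handwheel '[[0,0,0.007,0,0,0,0],[0,0,0.004,0,0,0,0],[0,0,0.002,0,0,0,0],[0,0,0,0,0,0,0],[0.01,0,0,0,0,0,0],[0.01,0,0,0,0,0,0],[0.005,0,0,0,0,0,0],[0,0,0,0,0,0,0],[0,0,0,0,0,0,0]]'
```

```text
time: 16.75
ee_pos: [694.1, 92.8, 90.2]
orientation: [0.0, 0.674, 0.739, -0.0]
ft_force: [-0.3, 0.4, -2.1]
opening: 17.2
finger_force: 58.8
```

```bash
python3 -m handwheel '[[0.01,0,0,0,0,0,0],[0.01,0,0,0,0,0,0],[0.007,0,0,0,0,0,0],[0.0025,0,0,0,0,0,0],[0,0,0,0,0,0,0],[0,0,0,0,0,0,0],[0,0,0,0,0,0,0]]'; python3 - <<'E'
from h import *
status()
im,d,T=snap("wrist","w8"); np.set_printoptions(precision=2,suppress=True)
rects("w8",80.5)
P,im=cloud("w8");Tt=T@np.linalg.inv(bot.get_calibration("wrist")["tool_from_camera"]);Q=(P-Tt[:3,3])@Tt[:3,:3];g=im.mean(2)
for u in (300,315,330): v=60+np.argmin(g[60:180,u]);print(v,g[v,u],Q[v,u],P[v,u],g[60:180:6,u])
for u in (180,220,400,440):
    c=P[:,u,2]; v=np.where(abs(c-75.5)<3)[0]; print(u,v.min(),v.max(),Q[v.min(),u],Q[v.max(),u])
E
```

```text
time: 17.45
ee_pos: [691.5, 121.6, 90.2]
orientation: [0.0, 0.674, 0.739, -0.0]
ft_force: [0.7, -0.0, -0.3]
opening: 17.2
finger_force: 58.9
tcp [691.52 121.55  90.19] yaw(tool y) 5.246364521124236 tilt [-0.  0. -1.]
blocktop 32865 120.7 [array([92.91, -1.14]), array([ 26.03, 120.82]), np.float64(0.15)] x [ 80.04  80.28 105.15 105.4 ] y [-60.25 -59.61  57.33  57.93]
ledge 47172 75.5 [array([31.69, -1.2 ]), array([ 83.58, 160.74]), np.float64(0.08)] x [-9.32 -8.66 72.7  73.07] y [-80.19 -79.54  76.78  77.45]
blade 6862 80.9 [array([39.46,  1.08]), array([56.22, 68.45]), np.float64(89.99)] x [ 8.53 11.06 72.95 73.31] y [-14.22 -14.08  11.53  11.66]
109 77.33333333333333 [73.3  -7.52  9.58] [677.33 193.85  80.61] [135.33 135.   135.33 136.33 135.67 135.   136.33 136.33  84.    79.
  78.67 144.   142.67 142.33 143.   141.67 140.67 140.33 138.33 138.  ]
116 78.66666666666667 [70.55 -1.23  8.19] [683.84 191.69  81.99] [134.33 135.67 134.33 136.33 137.   136.33 135.67 135.67  84.    79.
 140.67 143.67 144.   143.33 142.   140.67 140.67 140.   139.   137.33]
110 75.66666666666667 [72.91  5.04  9.17] [689.87 194.62  81.01] [134.33 135.   135.67 134.33 136.   135.   136.33 136.    83.    76.
 102.33 137.67 137.67 137.   137.   136.33 136.   135.   134.   134.  ]
180 108 292 [ 73.46 -59.85  15.11] [-18.67 -71.29  15.55]
220 108 292 [ 73.36 -42.79  16.39] [-18.23 -50.31  14.91]
400 109 293 [73.04 35.51 14.36] [-18.35  42.44  14.13]
440 109 293 [73.02 53.09 15.13] [-18.87  63.36  14.88]
```

```bash
python3 -m handwheel '[[0,0,0.0007,0,0,0,0],[0,0,0.0004,0,0,0,0],[0,0,0.0003,0,0,0,0],[0,0,0,0,0,0,0],[0,0,0,0,0,0,0]]'
```

```text
time: 18.0
ee_pos: [691.5, 121.8, 88.8]
orientation: [0.0, 0.674, 0.739, 0.0]
ft_force: [-1.0, -1.5, 0.2]
opening: 17.4
finger_force: 59.2
```

```bash
python3 -m handwheel '[[0,0,0.0004,0,0,0,0],[0,0,0,0,0,0,0],[0,0,0,0,0,0,0]]'; python3 -m handwheel '[[0,0,0.0004,0,0,0,0],[0,0,0,0,0,0,0],[0,0,0,0,0,0,0]]'
```

```text
time: 18.3
ee_pos: [691.5, 121.8, 88.8]
orientation: [0.0, 0.674, 0.739, 0.0]
ft_force: [-2.2, -2.2, 5.5]
opening: 17.4
finger_force: 60.0
time: 18.6
ee_pos: [691.6, 121.8, 88.8]
orientation: [0.0, 0.674, 0.739, 0.0]
ft_force: [-3.0, -1.1, 10.1]
opening: 17.4
finger_force: 60.7
```

```bash
python3 -m handwheel '[[0,0,-0.0004,0,0,0,0],[0,0,0,0,0,0,0.3],[0,0,0,0,0,0,0.5],[0,0,0,0,0,0,0.7],[0,0,0,0,0,0,0.7],[0,0,-0.01,0,0,0,0.7],[0,0,-0.03,0,0,0,0.7],[0,0,-0.04,0,0,0,0.7],[0,0,-0.04,0,0,0,0.7],[0,0,-0.04,0,0,0,0.7]]'; python3 -m handwheel '[[-0.04,0,-0.03,0,0,0,0.7],[-0.04,0,-0.03,0,0,0,0.7],[0,0,0,0,0,0,0.7],[0,0,0,0,0,0,0.7]]'; python3 - <<'E'
from h import *
import math
np.set_printoptions(precision=2,suppress=True)
status()
im,d,T=snap("wrist","w9");P,_=cloud("w9")
print(table("w9"),blockyaw("w9"))
Tt=tool();Q=(P-Tt[:3,3])@Tt[:3,:3]
cv2.imwrite("pics/w9.png",crop(im,0,0,640,400,1.25))
E
```

```text
time: 19.6
ee_pos: [691.3, 121.9, 250.8]
orientation: [0.0, 0.674, 0.739, 0.0]
ft_force: [1.0, 0.6, -0.2]
opening: 59.8
finger_force: 0.0
time: 20.0
ee_pos: [699.1, 41.3, 309.8]
orientation: [0.001, 0.675, 0.738, 0.001]
ft_force: [-0.0, -0.0, -0.1]
opening: 59.8
finger_force: 0.0
tcp [699.08  41.3  309.81] yaw(tool y) 5.160704011160571 tilt [ 0.  0. -1.]
(array([682.03, 212.76]), 51, np.float64(1.4143896190528542)) ((682.7778930664062, 111.1961669921875), (0.0, 0.0), 0.0)
```

View pics/w9.png

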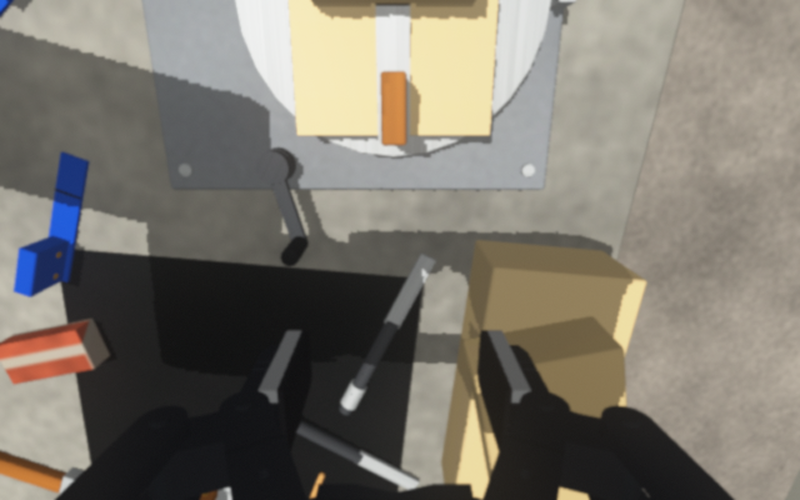

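```bash
python3 - <<'E'
from h import *
np.set_printoptions(precision=2,suppress=True)
P,im=cloud("w9");T=np.load("pics/w9.npz")["T"];Tt=tool();Q=(P-Tt[:3,3])@Tt[:3,:3]
m=(abs(P[...,2]-125)<3)&(abs(P[...,0]-690)<40)&(abs(P[...,1]-121)<45);r=cv2.minAreaRect(Q[m][:,:2].astype(np.float32));print("grip",m.sum(),np.median(P[m][:,2]),r)
m=(abs(P[...,2]-75.5)<2)&(abs(P[...,0]-690)<100)&(P[...,1]<150)&(P[...,1]>80)
for a,b in((-80,-30),(30,80)):
    s=m&(Q[...,1]>a)&(Q[...,1]<b);print("ledge edge x",np.percentile(Q[s][:,0],[.2,.5,1]))
print("ledge y",np.percentile(Q[m][:,1],[.3,1,99,99.7]))
m=(abs(P[...,2]-89)<4)&(abs(P[...,0]-615)<50)&(abs(P[...,1])<60);print("knob top",m.sum(),P[m].mean(0)); 
g=lambda x,y:(x/1.25,y/1.25);print("pivot",atz("wrist",g(284,163),50,T))
E
```

```text
grip 1172 125.36312800804788 ((81.4153060913086, -0.9369926452636719), (17.191560745239258, 48.81638717651367), 89.95502471923828)
ledge edge x [61.56 61.59 61.64]
ledge edge x [61.45 61.47 61.49]
ledge y [-80.37 -79.64  77.44  78.59]
knob top 170 [611.53  -6.29  89.8 ]
pivot [596.53  68.12  50.  ]
```

```bash
python3 -c "
from station import bot
print(bot.finish_job())"
```

```text
the job is handed in; nothing more can be done
None
```

The job is handed in, at about 20 s of the 67 s allowed. The turntable line meets the pointer, the clamp is over against its stop, and the narrow gauge lies flat in the slot with its line within about 0.5 mm of the stone's face by my measurements. I noticed no contact with the other tools, but I did not measure their positions afterwards, and finish_job returned no verdict.

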